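# Clear the flask's groove, close the flask, and take off only the cap

## Robot

A 6-joint arm with a two-finger parallel gripper is mounted at the origin on a cart in front of the work surface, level with it; the furniture and walls round the work are solid. World frame = base frame: x ahead of the robot, y to its left, z up, the work surface at z = 0. Lengths are in m, angles in rad, forces in N, time in s.
With the tool pointing down it reaches from about 0.3 to 0.775 m from the base axis. Payload 14.6 kg.
Tool frame: the origin (TCP) lies between the finger pads; the fingertips stand ctrl.tip_extent ahead of it and the grasp point (between the pads) lies 3 mm ahead of it (ctrl.tip_extent is the distance from the TCP to the fingertips, in m); z points along the fingers, y is the line along which they close (so a half turn about z gives the same grasp; the last joint's range is limited). The gripper opens to 94 mm and grips with 3 to 60 N. Pads are 16 mm wide; open, the fingers measure 119 mm over their backs; the gripper's body (75 mm by 177 mm) begins 78 mm behind the grasp point.
Start: joints at [-1.245, 0.3, 1.521, -0, 1.321, -0.067], TCP at [0.211, -0.508, 0.227] pointing down, gripper open.
Joint ranges: [-3.03, 3.03], [-0.79, 2.21], [0.23, 2.52], [-1.04, 4.18], [0, 3.07], [-2.55, 2.55]. Speed limits (rad/s): [2.22, 2.22, 2.57, 3.14, 3.14, 3.14].

## Interface

Orientations are given as [roll, pitch, yaw] about the fixed x, y, z axes, in that order (R = Rz(yaw) Ry(pitch) Rx(roll)).
In Python, from station import ctrl gives the robot as it stands.
- The arm moves only by the shell command python3 shift.py 'ROWS' [OPENING] [FORCE]. ROWS is a JSON list of rows, 1 to 10 of them, each of 6 numbers: dx, dy, dz in m, then a rotation vector rx, ry, rz in rad; each row shifts and turns the commanded pose from where the row before left it, along the tool's axes as they then stand; what a row does not reach is not made up. A row lasts 1/10 s, in which the tool goes at most 0.05 m and 0.15 rad, less where a joint would pass 70% of its speed; a pose out of reach is approached as far as the arm can. OPENING is the finger opening in m, set as the command begins (- or left out keeps the last). The fingers move at their own pace and stop on an object; FORCE is the grip in N (left out, the last holds). Time passes only in rows, so rows that do not move let the fingers close. It prints the time, the measured TCP pose, the force, the opening and the grip force at its end.
- ctrl.get_obs(): the state, without advancing time (a new reading comes with each control period).
- ctrl.camera(name): name is "scene" or "top" or "wrist"; returns a dict with "pixels" (400x640x3 uint8, blue, green, red), "fx", "fy", "cx", "cy" (pixels), "extrinsics" (4x4, takes a point from camera to world coordinates). Camera axes: x right, y up, looking along -z (the intrinsics and any distortion apply to the point x, -y, -z); pixel columns grow to the right and rows downward; lengths in m; the calibration is good to about 2 mm. A picture is of the moment at which its call begins. There is no depth.
- ctrl.hand_in(): hands the job in; it is judged then, once.
The state is a dict: "time_s": time; "qpos": joint angles; "joint_vel": joint speeds; "tau": joint torques, N m; "ee_pos": TCP position; "eef_rot": TCP orientation; "force": force on the tool from outside, world axes, zero at the start; "moment": the same for the moment, N m; "grip_width": finger opening in m; "grip_force": force on a finger pad.
Only numpy, scipy, OpenCV 4.12 (cv2) and the standard library are available. Lean on these libraries where they do the work, as an engineer would, in place of code of your own. Each camera call takes 0.05 s, during which the arm holds its last target. There are 200 camera calls.

## Task

Take the wax probe out of its stand, run its tip slowly (no more than about 5 cm a second) along the groove on the near long side of the flask's lower half, touching all the way from the left end to the right end so that no wax keeps the flask open, and put the probe back upright in the same hole. Then carry the upper half, with its cap lying on it, over to the lower half, lower it over the guide pins until it is fully down, metal to metal, and only then let go of it. Last, lift the cap alone off by its rib, so that stone can be poured in, without disturbing the upper half, leave everything else on the bench where it lies, and finish while still holding the cap level in the gripper, a hand's breadth (about 10 cm) above the flask.

Things in the scene. Friction and masses are not known exactly. Their poses are not given: they have to be found in the camera images.
- flask_base: lower half of a small aluminium denture flask on a dark steel plate 88 x 160 mm, fixed. Origin: under the plate's centre, on the black mat (3 mm thick); z up, y along the long side to the robot's left (turned up to 0.3 rad), -x towards it. Frame 60 (x) x 100 (y) mm, walls 8 mm, filled with set stone flush with its flat top (the land, 34 mm above the origin); a tooth bridge 10 mm high on it
- groove_mid (a point): floor of the near groove of the lower half, at the groove's middle, 3 mm below the land; axes as the lower half's. The groove, 5 mm wide, lies between frame and stone and runs along y; work it from y = +34 mm (left end) to y = -34 mm (right end) of this point; it is open for the tip from +40 to -40 mm
- land (a point): centre of the lower half at land height, axes as the lower half's: the upper half's origin comes here when it is fully down. At y = +-60 mm from here stand the two guide pins, 8 mm thick for 8 mm above the land, then tapering to 4.4 mm at the top, 16 mm above the land
- flask_ring: upper half of the flask: loose aluminium frame, open below and above, 60 (x) x 100 (y) x 30 mm high, walls 8 mm, 0.28 kg; at each end a lug (22 mm wide, 12 mm high, 142 mm overall) with an 11 mm hole at y = +-60 mm for the pins; fits either way round. Origin: centre of its underside; starts upright on the bench. Carry it gripped across the 60 mm width, on the smooth long walls below the cap
- flask_cap: cap of the flask, loose on the upper half: plate 54 (x) x 94 (y) x 6 mm, below it a 40 x 80 x 5 mm step that nests in the upper half's 44 x 84 mm opening; on top a lifting rib 12 mm wide (x), 46 mm long (y), its top 28 mm above the origin, 0.16 kg. Origin: centre of the plate's underside, 30 mm above the upper half's origin when nested, same axes
- probe: wax probe, upright in the middle hole of the stand: round black handle 12 mm thick and 80 mm long, below it a thin steel shank to the tip, 118 mm in all, 30 g. Origin: centre of the handle's lower end; z along the handle, up. Pinched by the round handle it can swing about the line on which the fingers close: with the fingers closing along the groove it stays upright while drawn
- probe_tip (a point): the probe's tip, a 3 mm ball, 38 mm below the probe's origin
- stand: wooden instrument stand fixed on the black mat, 50 (x) x 110 (y) x 58 mm high, origin at the centre of its underside. Three upright holes 36 mm apart along y: each a recess 18 mm wide and 12 mm deep, on whose floor the handle's lower end stands, and below it a 9 mm hole 40 mm deep for the shank. The outer two are empty
- stand_hole (a point): middle hole of the stand, on the recess's floor, 46 mm above the stand's origin: the probe's origin is here when it is home
- cast_b: bystander: yellowish dental cast, 61 x 65 x 29 mm, origin at its underside
- wax_stick: bystander: red stick of wax, 43 x 83 x 9 mm, origin at its underside
- brush_b: bystander: slim wooden brush, 186 mm long, origin at its underside
- mallet_b: bystander: wooden mallet, 247 mm long, 37 mm high, origin at its underside
- carver: bystander: thin double-ended wax carver, 144 mm long, lying, origin at its underside

How it is judged:
On the way, in this order (a step that is already met when the one before it is completed fails the run):
1. the probe's tip touches the groove at its left end (y of probe_tip in the frame of groove_mid between 0.028 and 0.04 m and x of probe_tip in the frame of groove_mid between -0.0045 and 0.0045 m and z of probe_tip in the frame of groove_mid between -0.003 and 0.0045 m and contact force between probe and flask_base above 0.05 N), for 0.05 s.
2. the tip, still touching, passes the groove's left half (y of probe_tip in the frame of groove_mid between 0.011 and 0.023 m and x of probe_tip in the frame of groove_mid between -0.0045 and 0.0045 m and z of probe_tip in the frame of groove_mid between -0.003 and 0.0045 m and contact force between probe and flask_base above 0.05 N), for 0.05 s.
3. the tip, still touching, passes the groove's middle (y of probe_tip in the frame of groove_mid between -0.006 and 0.006 m and x of probe_tip in the frame of groove_mid between -0.0045 and 0.0045 m and z of probe_tip in the frame of groove_mid between -0.003 and 0.0045 m and contact force between probe and flask_base above 0.05 N), for 0.05 s.
4. the tip, still touching, passes the groove's right half (y of probe_tip in the frame of groove_mid between -0.023 and -0.011 m and x of probe_tip in the frame of groove_mid between -0.0045 and 0.0045 m and z of probe_tip in the frame of groove_mid between -0.003 and 0.0045 m and contact force between probe and flask_base above 0.05 N), for 0.05 s.
5. the tip, still touching, reaches the groove's right end (y of probe_tip in the frame of groove_mid between -0.04 and -0.028 m and x of probe_tip in the frame of groove_mid between -0.0045 and 0.0045 m and z of probe_tip in the frame of groove_mid between -0.003 and 0.0045 m and contact force between probe and flask_base above 0.05 N), for 0.05 s.
6. the probe stands in its hole again, let go (distance between probe and stand_hole below 0.008 m and angle between probe's own z axis and vertical below 0.2 rad and contact force between the fingers and probe below 0.05 N), for 0.2 s.
7. the upper half is fully down on the lower half with the cap still nested on it, and let go (z of flask_ring in the frame of land below 0.002 m and horizontal distance between flask_ring and land below 0.003 m and angle between the y axis of flask_ring and the y axis of flask_base, either way round below 0.05 rad and angle between flask_ring's own z axis and vertical below 0.04 rad and z of flask_cap in the frame of flask_ring below 0.0325 m and horizontal distance between flask_cap and flask_ring below 0.005 m and contact force between the fingers and flask_ring below 0.05 N), for 0.2 s.
8. the cap alone is lifted 20 mm clear in the gripper, the upper half fully down (z of flask_ring in the frame of land below 0.002 m and horizontal distance between flask_ring and land below 0.003 m and angle between the y axis of flask_ring and the y axis of flask_base, either way round below 0.05 rad and angle between flask_ring's own z axis and vertical below 0.04 rad and z of flask_cap in the frame of flask_ring above 0.05 m and contact force between the fingers and flask_cap above 0.5 N), for 0.2 s.
At the end, for the whole second after the job is handed in: the gripper holds the cap, level within 0.2 rad and still, at least 70 mm above its place on the flask; the cap touches neither half; the upper half is fully down on the lower half (within 2 mm in height, 3 mm sideways, 0.05 rad) and untouched; the probe stands in its hole, let go (all of step 6 and z of flask_ring in the frame of land below 0.002 m and horizontal distance between flask_ring and land below 0.003 m and angle between the y axis of flask_ring and the y axis of flask_base, either way round below 0.05 rad and angle between flask_ring's own z axis and vertical below 0.04 rad and z of flask_cap in the frame of land above 0.1 m and angle between flask_cap's own z axis and vertical below 0.2 rad and contact force between the fingers and flask_cap above 0.5 N and contact force between each of flask_cap, the arm and flask_ring below 0.05 N and contact force between flask_cap and flask_base below 0.05 N and linear speed of flask_cap below 0.03 m/s); the arm keeps its last pose, push and grip.
It fails at once if the tip is dragged over the lower half faster than 0.1 m/s (contact force between probe and flask_base above 0.05 N and linear speed of probe above 0.1 m/s).
It fails at once if the cap comes off the upper half while that is not fully down, or the upper half is pulled up with the cap (distance between flask_cap and flask_ring above 0.036 m and distance between flask_ring and land above 0.006 m).
It fails at once if the upper half is let go above the lower half before it is down (horizontal distance between flask_ring and land below 0.03 m and z of flask_ring in the frame of land between 0.006 and 0.12 m and contact force between the fingers and flask_ring below 0.02 N).
It fails at once if a bystander (dental cast, wax stick, wooden brush, mallet, wax carver) is moved more than 20 mm (distance of any of cast_b, wax_stick, brush_b, mallet_b, carver from where it was at the start of the episode above 0.02 m).
It also fails if it takes over 72 s, if anything falls off the work surface, if the arm or the gripper's body presses on something with over 40 N, if the wrist force passes 120 N, or if a joint passes its speed limit or range.

## Working session

There is one attempt and no reset: what is moved stays moved. The work goes in short steps, Python scripts to look and compute and a shell command to move; the robot and the scene stay as the last step left them, time stands still between calls to the robot, and variables do not carry over. Pictures are saved under pics/ and viewed, at most 10 in all, crops included, and the job is handed in when it is done.

```bash
ls; mkdir -p pics; cat > h.py <<'E'
from station import ctrl
import numpy as np, cv2
def grab(name,fn=None):
    c=ctrl.camera(name); 
    if fn: cv2.imwrite('pics/'+fn,c['pixels'])
    return c
def ray(c,u,v):
    d=np.array([(u-c['cx'])/c['fx'],-(v-c['cy'])/c['fy'],-1.]);E=np.array(c['extrinsics'])
    return E[:3,3],E[:3,:3]@d
def onz(c,u,v,z):
    o,d=ray(c,u,v);return o+d*(z-o[2])/d[2]
def proj(c,p):
    E=np.array(c['extrinsics']);q=E[:3,:3].T@(np.array(p)-E[:3,3])
    return c['cx']+c['fx']*q[0]/-q[2], c['cy']-c['fy']*q[1]/-q[2]
def tri(a,b):
    (o1,d1),(o2,d2)=a,b
    A=np.stack([d1,-d2],1);s=np.linalg.lstsq(A,o2-o1,rcond=None)[0]
    p,q=o1+s[0]*d1,o2+s[1]*d2
    return (p+q)/2,np.linalg.norm(p-q)
E
python3 - <<'E'
from h import *
import pickle
np.set_printoptions(precision=4,suppress=True)
for n in ['scene','top','wrist']:
    c=grab(n,n+'0.png');pickle.dump(c,open(n+'0.pkl','wb'));print(n,{k:v for k,v in c.items() if k!='pixels'})
print(ctrl.tip_extent,ctrl.get_obs())
E
```

```text
pics
shift.py
station.py
scene {'fx': 484.42401110883094, 'fy': 484.42401110883094, 'cx': 313.91857036879907, 'cy': 199.5159140091113, 'extrinsics': array([[-0.6195,  0.5376, -0.572 , -0.287 ],
       [-0.7849, -0.4363,  0.44  ,  0.5517],
       [-0.0131,  0.7215,  0.6923,  1.0776],
       [ 0.    ,  0.    ,  0.    ,  1.    ]])}
top {'fx': 469.6690114688617, 'fy': 469.6690114688617, 'cx': 322.29294848572465, 'cy': 197.0498506631306, 'extrinsics': array([[-0.0157,  0.9879, -0.1541,  0.3261],
       [-0.9996, -0.0188, -0.0191, -0.1189],
       [-0.0218,  0.1537,  0.9879,  1.3797],
       [ 0.    ,  0.    ,  0.    ,  1.    ]])}
wrist {'fx': 348.078154617947, 'fy': 348.078154617947, 'cx': 320.15567389203403, 'cy': 193.36571547794017, 'extrinsics': array([[ 0.382 ,  0.8947,  0.2316,  0.2782],
       [-0.9242,  0.3704,  0.0935, -0.4797],
       [-0.0021, -0.2497,  0.9683,  0.3857],
       [ 0.    ,  0.    ,  0.    ,  1.    ]])}
0.022 {'time_s': 0.15, 'qpos': array([-1.2446,  0.3004,  1.5214,  0.    ,  1.3207, -0.0666]), 'joint_vel': array([-0.0007, -0.0009, -0.0005,  0.0021, -0.001 ,  0.0002]), 'tau': array([  0.0008, -53.1956, -35.2818,   0.0708,   0.0237,  -0.0001]), 'ee_pos': array([ 0.2105, -0.508 ,  0.227 ]), 'eef_rot': array([-3.1407, -0.0001,  0.3928]), 'force': array([-0.1242, -0.0001,  0.0496]), 'moment': array([0.0248, 0.0468, 0.0172]), 'grip_force': 0.0, 'grip_width': 0.09370338219115641}
```

View pics/top0.png

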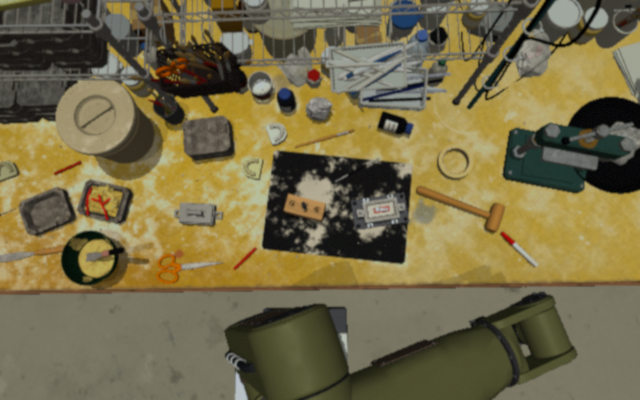

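View pics/scene0.png

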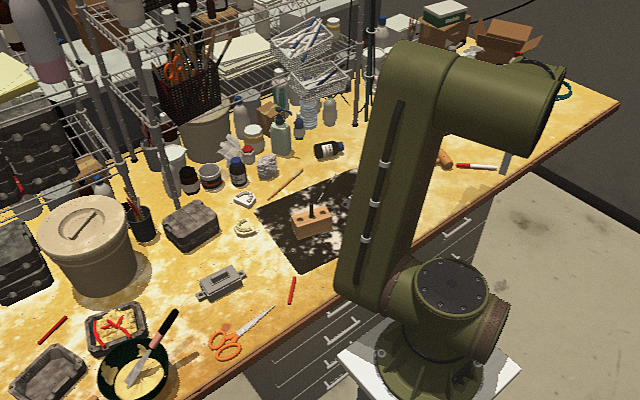

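The top view shows the stand at about (304,206), the lower flask on its plate at (381,210), and the upper half with its cap at (199,214). The scene view shows the ring at (222,283) and the stand at (312,220); the arm hides the flask.

```bash
python3 - <<'E'
from h import *
import pickle
np.set_printoptions(precision=4,suppress=True)
c=pickle.load(open('top0.pkl','rb'))
for n,u,v,z in [('stand',304,206,.06),('stand e1',286,203,.06),('base',381,210,.037),('ring',199,214,.04),('wax',245,258,.0),('mallet',495,217,.03),('malletend',420,190,.03),('matnear',262,247,0),('matr',405,262,0)]:
    print(n,onz(c,u,v,z))
print(proj(c,[0.4,0,0]),proj(c,[0,0,0]))
E
python3 -c "
import cv2
a=cv2.imread('pics/top0.png');cv2.imwrite('pics/topc.png',cv2.resize(a[120:280,160:440],None,fx=2.8,fy=2.8,interpolation=2))"
```

```text
stand [ 0.5072 -0.0411  0.06  ]
stand e1 [0.5168 0.0101 0.06  ]
base [ 0.4947 -0.2611  0.037 ]
ring [0.4923 0.2638 0.04  ]
wax [0.3652 0.1367 0.    ]
mallet [ 0.4693 -0.5871  0.03  ]
malletend [ 0.5519 -0.3768  0.03  ]
matnear [0.3964 0.0869 0.    ]
matr [ 0.3462 -0.3291  0.    ]
(np.float64(291.58287039571707), np.float64(245.27780315830003)) (np.float64(292.38291238053597), np.float64(388.68451642766934))
```
View pics/topc.png

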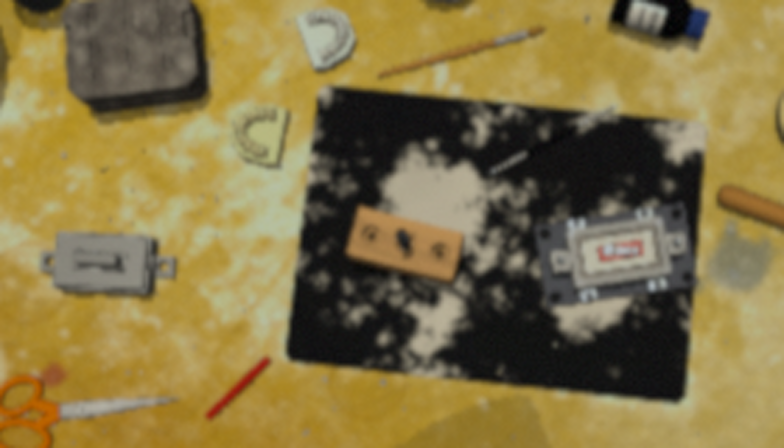

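The crop shows ring and cap, stand with the black probe handle, and flask on its dark plate, all turned only slightly. The carver lies behind the stand and the red wax is near the ring. I'll move the wrist camera between stand and flask.

```bash
python3 shift.py '[[0,0,0,0,0,0.131],[0,0,0,0,0,0.131],[0,0,0,0,0,0.131],[0.03,-0.04,0,0,0,0],[0.03,-0.04,0,0,0,0],[0.04,-0.03,0,0,0,0],[0.04,-0.03,0,0,0,0],[0.04,-0.03,0,0,0,0],[0.04,-0.03,0,0,0,0],[0.04,-0.03,0,0,0,0]]' 0.094
python3 shift.py '[[0.01,-0.03,0.02,0,0,0],[0,-0.03,0.02,0,0,0],[0,0,0,0,0,0],[0,0,0,0,0,0]]'
python3 - <<'E'
from h import *
import pickle
c=grab('wrist','w1.png');pickle.dump(c,open('w1.pkl','wb'))
print(ctrl.get_obs()['ee_pos'],c['extrinsics'])
E
```

```text
time_s: 1.15
ee_pos: [0.4719, -0.2766, 0.2274]
eef_rot: [3.142, 0.0, -0.0]
force: [0.3, -0.8, -0.1]
grip_width: 0.094
grip_force: 0.0
time_s: 1.55
ee_pos: [0.4807, -0.2181, 0.1875]
eef_rot: [-3.142, 0.0, 0.001]
force: [-0.2, -0.5, 0.7]
grip_width: 0.0943
grip_force: 0.0
[ 0.48077062 -0.2187813   0.18803971] [[ 4.83013411e-07  9.68102342e-01  2.50555094e-01  5.53913456e-01]
 [-9.99999171e-01  3.23039522e-04 -1.24624210e-03 -2.17457469e-01]
 [-1.28742909e-03 -2.50554885e-01  9.68101540e-01  3.46312732e-01]
 [ 0.00000000e+00  0.00000000e+00  0.00000000e+00  1.00000000e+00]]
```

View pics/w1.png

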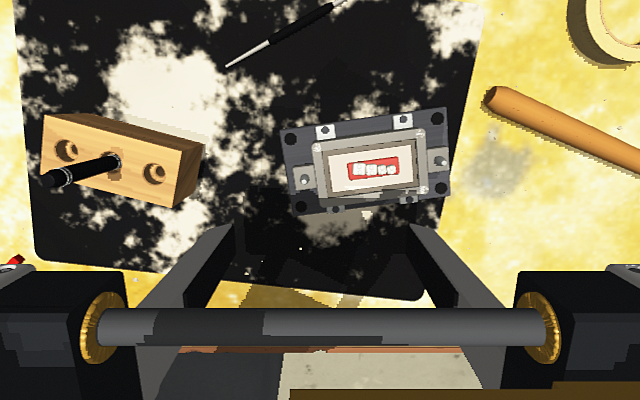

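The wrist view shows the stand (corners about (45,115), (205,145), (180,207)), the probe's handle top at about (48,180) and foot at (118,160). The flask's frame runs (313,143) to (428,188), with a pin at each end near (306,180) and (438,160). I'll take a second view from further left.

```bash
python3 shift.py '[[-0.02,-0.04,0,0,0,0],[-0.02,-0.04,0,0,0,0],[0,-0.04,0,0,0,0],[0,0,0,0,0,0],[0,0,0,0,0,0]]'
python3 - <<'E'
from h import *
import pickle
c=grab('wrist','w2.png');pickle.dump(c,open('w2.pkl','wb'))
print(ctrl.get_obs()['ee_pos'])
a=pickle.load(open('w1.pkl','rb'))
rois=[]
E=[]
for cc in (a,c):
    for p,h in (([.495,-.261,.037],(95,70)),([.507,-.041,.09],(130,65))):
        u,v=map(int,proj(cc,p)); print(u,v)
        x0,y0=max(0,u-h[0]),max(0,v-h[1]); x1,y1=min(640,u+h[0]),min(400,v+h[1])
        r=np.zeros((280,390,3),np.uint8); k=cv2.resize(cc['pixels'][y0:y1,x0:x1],None,fx=(2 if h[0]==95 else 1.5),fy=(2 if h[0]==95 else 1.5),interpolation=cv2.INTER_CUBIC)
        print('roi',x0,y0,k.shape); r[:k.shape[0],:k.shape[1]]=k; E.append(r)
cv2.imwrite('pics/m1.png',np.vstack([np.hstack(E[:2]),np.hstack(E[2:])]))
E
```

```text
time_s: 2.1
ee_pos: [0.4411, -0.0988, 0.1884]
eef_rot: [3.141, -0.002, 0.0]
force: [0.0, -0.8, -0.1]
grip_width: 0.0937
grip_force: 0.0
[ 0.44107467 -0.09927766  0.1881445 ]
368 170
roi 273 100 (280, 380, 3)
84 168
roi 0 103 (195, 321, 3)
506 126
roi 411 56 (280, 380, 3)
241 114
roi 111 49 (195, 390, 3)
```

View pics/m1.png

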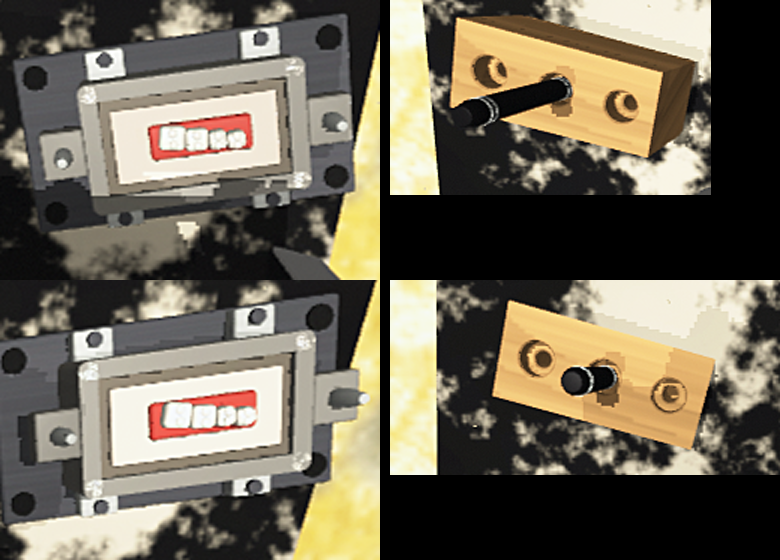

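The two views together show the flask and stand clearly: white stone with red bridge bounded by the dark groove, both pin tops, and the probe's handle top at (48,180) in view 1 and (233,116) in view 2.

```bash
cat > m.py <<'E'
from h import *
import pickle
np.set_printoptions(precision=4,suppress=True)
def stone(c,approx):
    u,v=map(int,proj(c,approx));hsv=cv2.cvtColor(c['pixels'],cv2.COLOR_BGR2HSV)
    m=((hsv[...,2]>195)&(hsv[...,1]<60))|(hsv[...,1]>140)&((hsv[...,0]<8)|(hsv[...,0]>172))
    w=np.zeros_like(m);w[v-45:v+45,u-62:u+62]=1
    m=cv2.morphologyEx((m&w).astype(np.uint8),cv2.MORPH_OPEN,np.ones((3,3)))
    cs,_=cv2.findContours(m,0,2);k=cv2.convexHull(max(cs,key=cv2.contourArea))
    return k[:,0,:].astype(float)
def quad(c,k,z):
    P=np.array([onz(c,u,v,z)[:2] for u,v in k]);r=cv2.minAreaRect((P*1000).astype(np.float32));return r
E
python3 - <<'E'
from m import *
a,b=[pickle.load(open(f'w{i}.pkl','rb')) for i in (1,2)]
T=lambda p,q:tri(ray(a,*p),ray(b,*q))
print('pinL',T((304.5,178.5),(445,134.5)));print('pinR',T((443.5,163),(592,115)));print('probe top',T((48,179.7),(233,116.3)))
for cc in (a,b):
    k=stone(cc,[.495,-.261,.037]);print('stone',quad(cc,k,.037))
    for h in ([.507,-.041,.06],):
        hsv=cv2.cvtColor(cc['pixels'],cv2.COLOR_BGR2HSV)
        m=((hsv[...,0]<25)&(hsv[...,0]>8)&(hsv[...,1]>70)&(hsv[...,2]>170)).astype(np.uint8)
        u,v=map(int,proj(cc,h));w=np.zeros_like(m);w[max(0,v-75):v+75,max(0,u-80 if cc is b else 40):u+115]=1
        m=cv2.morphologyEx(m*w,cv2.MORPH_OPEN,np.ones((3,3)));cs,_=cv2.findContours(m,0,2);k=cv2.convexHull(max(cs,key=cv2.contourArea))
        print('stand',quad(cc,k[:,0],.061),cv2.minAreaRect(k))
E
```

```text
pinL (array([ 0.4896, -0.2036,  0.0487]), np.float64(0.0014287410637088558))
pinR (array([ 0.505 , -0.3217,  0.0538]), np.float64(0.00031304911294548015))
probe top (array([ 0.507 , -0.0451,  0.1312]), np.float64(0.0002578447981933255))
stone ((496.9300842285156, -262.51019287109375), (33.67471694946289, 73.76359558105469), 7.869176387786865)
stand ((506.3305358886719, -42.84991455078125), (111.13697814941406, 50.711212158203125), 74.60831451416016) ((107.59609985351562, 161.50787353515625), (146.41012573242188, 58.62959671020508), 14.995077133178711)
stone ((497.041015625, -263.02783203125), (33.677242279052734, 73.89344787597656), 7.709280014038086)
stand ((506.6591491699219, -43.73838806152344), (111.21803283691406, 50.75897216796875), 74.54092407226562) ((250.47564697265625, 112.18768310546875), (143.72474670410156, 64.34158325195312), 15.5241117477417)
```

Both views agree: land centre (0.497,-0.263), yaw 0.136. The stone measures 33.7 mm wide, which fits z=0.037. Stand at (0.5065,-0.0433), its sizes right, and probe top at z 0.131 against 0.129 from the text. Now I'll go above the probe, aligned with the groove.

```bash
python3 shift.py '[[0,0,0,0,0,-0.136],[0.0362,-0.023,0,0,0,0],[0.0362,-0.0229,0,0,0,0],[0,0,0.03,0,0,0],[0,0,0.03,0,0,0],[0,0,0.025,0,0,0],[0,0,0,0,0,0],[0,0,0,0,0,0]]' 0.05
python3 - <<'E'
from h import *
c=grab('wrist','w3.png');print(c['extrinsics'][:3,3]); print(proj(c,[.5065,-.044,.1]),proj(c,[.507,-.045,.131]))
E
```

```text
time_s: 2.95
ee_pos: [0.5066, -0.044, 0.1031]
eef_rot: [3.142, -0.0, 0.134]
force: [0.8, 0.1, -0.3]
grip_width: 0.0497
grip_force: 0.0
[ 0.57914294 -0.03370835  0.26185724]
(np.float64(321.57981903567935), np.float64(254.14182642282984)) (np.float64(324.32943341640964), np.float64(284.5361968488447))
```

View pics/w3.png

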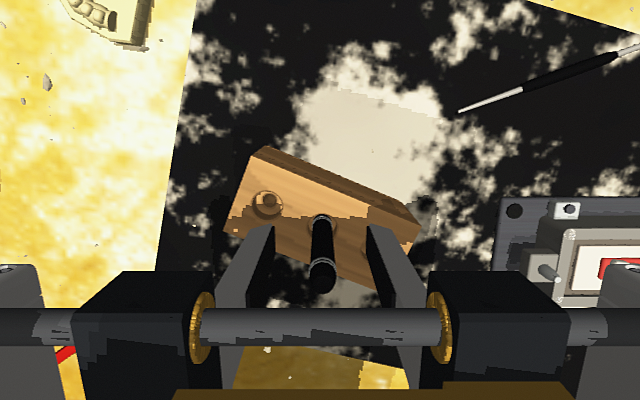

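The handle stands centred between the fingers at (321,250). Closing and lifting straight up.

```bash
python3 shift.py '[[0,0,0,0,0,0],[0,0,0,0,0,0],[0,0,0,0,0,0],[0,0,0,0,0,0],[0,0,0,0,0,0],[0,0,-0.01,0,0,0],[0,0,-0.03,0,0,0],[0,0,-0.03,0,0,0],[0,0,-0.03,0,0,0],[0,0,0,0,0,0]]' 0.0 15
```

```text
time_s: 4.0
ee_pos: [0.5075, -0.043, 0.207]
eef_rot: [3.14, -0.007, 0.136]
force: [0.1, -0.1, -0.7]
grip_width: 0.0118
grip_force: 15.0
```

```bash
python3 shift.py '[[-0.008,0.021,0,0,0,0],[-0.01,0.03,0,0,0,0],[-0.01,0.03,0,0,0,0],[-0.01,0.03,0,0,0,0],[-0.01,0.03,0,0,0,0],[-0.006,0.025,0,0,0,0],[-0.0046,0.0154,0.02,0,0,0],[0,0,0.03,0,0,0],[0,0,0,0,0,0],[0,0,0,0,0,0]]'
python3 - <<'E'
from h import *
import pickle
c=grab('wrist','w4.png');pickle.dump(c,open('w4.pkl','wb'));o=ctrl.get_obs();print(o['ee_pos'],o['eef_rot'],o['grip_force'])
p=o['ee_pos'];print(proj(c,p-[0,0,.092]),proj(c,[.4731,-.2317,.034]),proj(c,[.4777,-.2654,.034]))
t=grab('scene','s4.png')
u,v=map(int,proj(c,p-[0,0,.092]));print(u,v)
A=cv2.resize(c['pixels'][130:330,200:460],None,fx=3,fy=3,interpolation=cv2.INTER_CUBIC);cv2.imwrite('pics/w4c.png',A)
E
```

```text
time_s: 5.0
ee_pos: [0.4726, -0.2303, 0.1529]
eef_rot: [-3.141, 0.001, 0.136]
force: [-0.3, -0.4, 0.5]
grip_width: 0.0116
grip_force: 15.0
[ 0.47306973 -0.23042434  0.15365223] [ 3.14104614e+00 -7.91019314e-04  1.36236124e-01] 14.99833626775736
(np.float64(321.55320488815556), np.float64(204.019254852524)) (np.float64(323.0194911528915), np.float64(194.78890948709326)) (np.float64(364.26647684882687), np.float64(194.7878639054252))
321 204
```

View pics/w4c.png

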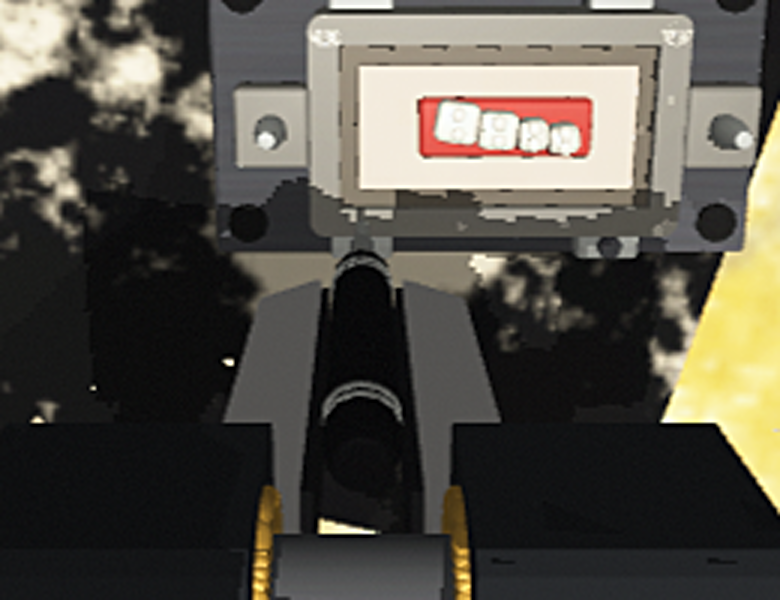

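The tip is near (321,204), just in front of the groove's left end, which matches the projection; the groove band is at about row 195. I'll lower to just above the land and look closely.

```bash
python3 shift.py '[[0,0.001,0.01,0,0,0],[0,0,0.009,0,0,0],[0,0,0,0,0,0],[0,0,0,0,0,0]]'
python3 - <<'E'
from h import *
import pickle
c=grab('wrist','w5.png');pickle.dump(c,open('w5.pkl','wb'));o=ctrl.get_obs();print(o['ee_pos'],o['eef_rot'],o['force'])
p=o['ee_pos'];print(proj(c,p-[0,0,.092]),proj(c,[.4731,-.2317,.034]),proj(c,[.4777,-.2654,.034]))
A=cv2.resize(c['pixels'][140:240,280:410],None,fx=6,fy=6,interpolation=cv2.INTER_CUBIC)
A=cv2.convertScaleAbs(A,alpha=1.6,beta=15);cv2.imwrite('pics/w5c.png',A)
E
```

```text
time_s: 5.5
ee_pos: [0.4727, -0.2314, 0.1333]
eef_rot: [-3.141, 0.0, 0.136]
force: [-0.8, -0.2, -0.0]
grip_width: 0.0115
grip_force: 15.0
[ 0.47281106 -0.23150855  0.13351392] [-3.14158121e+00  5.82382494e-05  1.35888865e-01] [0.65197155 0.24055156 0.19371192]
(np.float64(321.42401022374196), np.float64(204.2630660259349)) (np.float64(321.70206679739624), np.float64(201.19879289790163)) (np.float64(365.8749939999141), np.float64(201.19224743117215))
```

View pics/w5c.png

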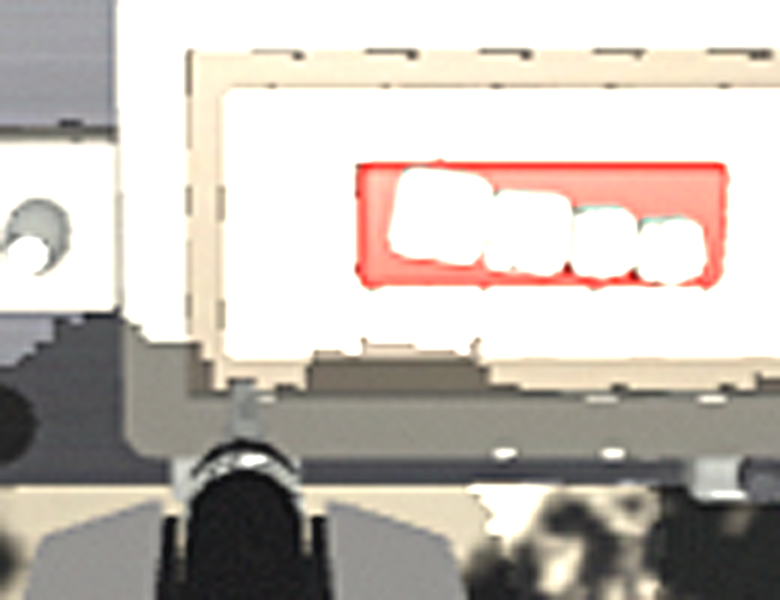

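The tip shows at (320.5,203.8), close to the projection, and the groove spans rows 200.3 to 205.3 at land height. Working out the offset.

```bash
python3 - <<'E'
from m import *
c=pickle.load(open('w5.pkl','rb'))
print('tip',onz(c,320.5,203.5,.043),'groove c',onz(c,320.5,202.75,.037))
k=stone(c,[.497,-.2628,.037]);r=quad(c,k,.037);print(r)
th=np.radians(r[2]);ctr=np.array(r[0])/1000;X=np.array([np.cos(th),np.sin(th)]);Y=np.array([-X[1],X[0]])
g=ctr-.0195*X;print('groove mid',g,'left',g+.034*Y)
d=onz(c,320.5,203.5,.043)[:2]-g;print('tip in groove',d@X,d@Y)
E
```

```text
tip [ 0.4737 -0.2307  0.043 ] groove c [ 0.4726 -0.2308  0.037 ]
((496.8869934082031, -262.799072265625), (33.58160400390625, 73.69143676757812), 7.751458644866943)
groove mid [ 0.4776 -0.2654] left [ 0.473  -0.2317]
tip in groove 0.0008904609082563873 0.03494347687267694
```

Tip is within 1 mm of the groove's centre line. Lowering gently until the force shows contact.

```bash
python3 shift.py '[[-0.0003,0.001,0.002,0,0,0],[0,0,0.002,0,0,0],[0,0,0.001,0,0,0],[0,0,0,0,0,0]]'; python3 shift.py '[[0,0,0.001,0,0,0],[0,0,0,0,0,0]]'; python3 shift.py '[[0,0,0.001,0,0,0],[0,0,0,0,0,0]]'
```

```text
time_s: 5.95
ee_pos: [0.4725, -0.2325, 0.1283]
eef_rot: [-3.141, 0.0, 0.136]
force: [0.1, 0.4, 0.1]
grip_width: 0.0116
grip_force: 15.0
time_s: 6.15
ee_pos: [0.4726, -0.2325, 0.1274]
eef_rot: [-3.142, 0.0, 0.136]
force: [-0.5, -0.0, -1.0]
grip_width: 0.0118
grip_force: 15.0
time_s: 6.35
ee_pos: [0.4726, -0.2325, 0.1263]
eef_rot: [-3.142, 0.0, 0.136]
force: [-0.9, 0.3, 0.8]
grip_width: 0.0116
grip_force: 15.0
```

```bash
python3 shift.py '[[0,0,0.001,0,0,0],[0,0,0,0,0,0]]'; python3 shift.py '[[0,0,0.001,0,0,0],[0,0,0,0,0,0]]'
```

```text
time_s: 6.55
ee_pos: [0.4726, -0.2326, 0.1254]
eef_rot: [3.142, -0.0, 0.136]
force: [0.5, 0.9, 1.5]
grip_width: 0.0118
grip_force: 15.0
time_s: 6.75
ee_pos: [0.4728, -0.2327, 0.1249]
eef_rot: [3.141, -0.001, 0.136]
force: [-0.8, 1.0, 5.6]
grip_width: 0.0116
grip_force: 15.0
```

```bash
python3 - <<'E'
from m import *
c=grab('wrist');o=ctrl.get_obs();print(o['ee_pos'],o['force'])
cv2.imwrite('pics/w6.png',c['pixels']);pickle.dump(c,open('w6.pkl','wb'))
g=cv2.cvtColor(c['pixels'],cv2.COLOR_BGR2GRAY);p=proj(c,o['ee_pos']-[0,0,.092]);print(p);u,v=map(int,p)
print(g[v-10:v+12,u-7:u+8])
E
```

```text
[ 0.4728 -0.2327  0.1249] [-0.2227  1.0746  5.2865]
(np.float64(321.20445298928024), np.float64(204.43224988940779))
[[104  81 203 244 237 236 236 236 236 236 236 236 236 236 235]
 [104  86 205 245 237 235 236 236 236 236 236 236 236 236 236]
 [104  84 204 244 237 236 236 236 236 236 236 236 236 236 236]
 [105  91 204 244 237 235 236 236 236 236 236 236 236 235 236]
 [131 145 211 243 236 235 236 236 236 236 236 236 236 236 236]
 [126 140 209 242 237 235 235 235 235 235 235 234 236 235 235]
 [128 140 210 245 239 238 238 237 237 238 238 238 238 238 238]
 [134 145 212 248 243 243 243 242 242 241 242 242 242 243 243]
 [136 120 136 182 179 178 178 178 177 175 176 175 176 169 153]
 [138 129 125 124 122 105  83 107 122 122 119 118 121 119 121]
 [140 136 134 133 112  59  74  82 109 133 128 129 128 129 128]
 [137 131 132 132 117  76  83  77  97 135 134 132 130 130 126]
 [ 52  51  50  51  63  81  84  79  90 121 133 131 131 135 133]
 [ 59  59  58  59  69  84  85  82  73  56  49  48  82 136 132]
 [ 55  56  53  58  73  85  84  83  76  61  50  51  49  45  43]
 [ 60  61  60  60  70  84  85  85  83  75  58  59  59  58  57]
 [ 84  84  84  78  69  75  84  83  81  78  84  83  85  83  84]
 [ 82  84  80  76  70  72  73  71  71  72  78  83  83  82  81]
 [ 81  82  80  73  73  71  73  74  71  76  81  83  82  80  80]
 [ 83  87  79  73  60  31  39  52  60  73  78  84  83  82  81]
 [ 85  69  27  18   0   4   5   4   0   0  24  69  84  85  82]
 [ 61   2   6  26  34  41  50  44  36  32   7  12  53  84  83]]
```

Contact at TCP z 0.1255, meaning the tip is on the groove floor (0.034) and not on the land. Drawing slowly to the right at 3 cm/s.

```bash
python3 shift.py '[[0,0.002,0,0,0,0],[0,0.003,0,0,0,0],[0,0.003,0,0,0,0],[0,0.003,0,0,0,0],[0,0.003,0,0,0,0],[0,0.003,0,0,0,0]]'; python3 shift.py '[[0,0.003,0,0,0,0],[0,0.003,0,0,0,0],[0,0.003,0,0,0,0],[0,0.003,0,0,0,0],[0,0.003,0,0,0,0]]'
```

```text
time_s: 7.4
ee_pos: [0.475, -0.2486, 0.1247]
eef_rot: [-3.14, -0.0, 0.136]
force: [-2.7, 7.1, 6.4]
grip_width: 0.0127
grip_force: 15.2
time_s: 7.9
ee_pos: [0.477, -0.2634, 0.1247]
eef_rot: [-3.14, -0.0, 0.136]
force: [-1.6, 7.8, 5.7]
grip_width: 0.0132
grip_force: 15.4
```

Drag is 8 N and the handle tilts a little in the pads; I'll ease the pressure slightly, grip harder and go on.

```bash
python3 shift.py '[[0,0.001,-0.0003,0,0,0],[0,0.002,0,0,0,0],[0,0.002,0,0,0,0],[0,0.002,0,0,0,0],[0,0.002,0,0,0,0],[0,0.002,0,0,0,0]]' - 30
python3 - <<'E'
from m import *
c=grab('wrist');o=ctrl.get_obs();print(o['ee_pos'],o['force'],o['grip_width'])
pickle.dump(c,open('w7.pkl','wb'))
g=cv2.cvtColor(c['pixels'],cv2.COLOR_BGR2GRAY);p=proj(c,o['ee_pos']-[0,0,.092]);print(p);u,v=map(int,p)
print(g[v-4:v+12,u-9:u+9])
k=stone(c,[.497,-.2628,.037]);print(quad(c,k,.037))
E
```

```text
time_s: 8.5
ee_pos: [0.4785, -0.2746, 0.125]
eef_rot: [-3.14, -0.0, 0.136]
force: [-1.0, 5.0, 5.3]
grip_width: 0.0114
grip_force: 30.0
[ 0.4786 -0.275   0.125 ] [0.3501 2.1989 4.6904] 0.011342131749627437
(np.float64(321.85692145337697), np.float64(204.38119153481438))
[[133 132 126 186 251 244 242 240 239 238 238 238 239 239 239 239 239 240]
 [136 136 132 127 118 182 252 249 248 246 246 246 246 247 247 247 247 248]
 [ 96  97  96  94  90  82 119 170 167 166 164 163 162 164 163 164 157 142]
 [ 53  53  54  53  50  65  96 101 102 122 121 120 121 120 120 121 122 123]
 [ 59  61  59  60  58  59  78  79  81 108 132 128 128 126 128 128 129 129]
 [ 60  60  62  60  58  69  85  84  76  95 137 133 131 131 130 129 129 134]
 [ 61  62  61  61  61  72  84  84  80  96 133 131 131 131 131 130 135 137]
 [ 61  61  59  59  61  73  84  85  82  70  53  48  49  48  46  82 135 134]
 [ 56  56  56  55  57  74  85  87  84  76  60  51  52  51  49  46  43  43]
 [ 66  67  68  67  68  76  86  86  85  82  73  67  66  68  68  67  66  67]
 [ 84  83  84  82  76  71  75  84  84  79  78  83  84  83  84  82  83  83]
 [ 82  82  81  79  72  71  72  71  73  71  71  79  82  81  81  82  82  81]
 [ 81  82  84  80  74  71  73  72  72  72  74  79  84  81  83  82  81  79]
 [ 80  85  84  80  60  31  24  11  18  38  50  63  84  84  80  81  80  82]
 [ 83  83  68  23   0   1  12  25  17  10   5   0  43  86  85  83  81  81]
 [ 77  38   0  14  40  45  66 111 100  74  64  30   6  27  64  82  83  81]]
((497.1084289550781, -262.4580383300781), (32.59949493408203, 73.85346221923828), 7.774695873260498)
```

The tip is upright and still in the groove (column about 320). Continuing to the right end.

```bash
python3 shift.py '[[0,0.0025,0,0,0,0],[0,0.0025,0,0,0,0],[0,0.0025,0,0,0,0],[0,0.0025,0,0,0,0],[0,0.0025,0,0,0,0],[0,0.0025,0,0,0,0],[0,0.0025,0,0,0,0],[0,0.0025,0,0,0,0],[0,0.0025,0,0,0,0],[0,0.002,0,0,0,0]]'
python3 shift.py '[[0,0.001,0,0,0,0],[0,0.001,0,0,0,0],[0,0,0,0,0,0],[0,0,0,0,0,0]]'
python3 - <<'E'
from m import *
c=grab('wrist');o=ctrl.get_obs();print(o['ee_pos'],o['force'],o['grip_width'])
X=np.array([np.cos(.1355),np.sin(.1355)]);Y=np.array([-X[1],X[0]]);d=o['ee_pos'][:2]-[.4776,-.2654];print(d@X,d@Y)
g=cv2.cvtColor(c['pixels'],cv2.COLOR_BGR2GRAY);p=proj(c,o['ee_pos']-[0,0,.092]);print(p);u,v=map(int,p)
print(g[v-4:v+8,u-9:u+9])
E
```

```text
time_s: 9.55
ee_pos: [0.4818, -0.299, 0.1249]
eef_rot: [-3.14, -0.0, 0.136]
force: [-1.0, 5.5, 5.8]
grip_width: 0.0113
grip_force: 30.0
time_s: 9.95
ee_pos: [0.4822, -0.3015, 0.125]
eef_rot: [3.141, -0.0, 0.136]
force: [-0.4, 0.9, 4.5]
grip_width: 0.011
grip_force: 30.0
[ 0.4822 -0.3016  0.125 ] [-0.0968  1.1937  5.5155] 0.01132206844318222
-0.0003724384753393305 -0.03644242801202739
(np.float64(321.2417952204795), np.float64(204.40868728977642))
[[134 134 132 125 186 252 246 245 247 202 104 127 130 129 130 132 134 152]
 [136 136 135 132 126 120 113 186 253 201 110 129 130 129 129 128 131 151]
 [ 78  77  77  76  76  74  71  66  62  90 131 129 129 130 130 128 130 149]
 [ 55  55  56  55  54  55  56  62  77 113 133 132 129 129 128 129 129 151]
 [ 60  60  60  60  60  60  65  71  72  89 118 133 131 129 129 128 129 150]
 [ 63  61  61  59  61  63  70  72  73  87 113 133 130 133 132 129 130 150]
 [ 61  60  60  62  61  61  71  71  77  83 103 133 131 133 129 130 129 156]
 [ 59  60  60  60  58  63  73  70  77  82  69  49  48  48  47  45  82 156]
 [ 53  51  52  54  53  63  73  72  77  84  73  53  50  50  51  48  52  66]
 [ 68  69  67  68  68  69  70  70  77  83  76  69  67  68  68  66  65  75]
 [ 84  84  85  83  80  71  72  71  76  81  72  80  84  84  83  83  82  82]
 [ 80  79  81  83  77  69  72  72  74  73  70  76  84  82  81  81  80  81]]
```

Right end reached in contact (y −36 mm). Lifting and returning over the stand's hole.

```bash
python3 shift.py '[[0,0,-0.01,0,0,0],[0,0,-0.03,0,0,0],[0,0,-0.03,0,0,0],[0,0,-0.01,0,0,0]]'; python3 shift.py '[[0.0071,-0.022,0,0,0,0],[0.008,-0.035,0,0,0,0],[0.008,-0.035,0,0,0,0],[0.008,-0.035,0,0,0,0],[0.008,-0.035,0,0,0,0],[0.008,-0.035,0,0,0,0],[0.008,-0.035,0,0,0,0],[0.004,-0.02,0,0,0,0],[0,0,0,0,0,0],[0,0,0,0,0,0]]'
python3 - <<'E'
from m import *
c=grab('wrist','w8.png');pickle.dump(c,open('w8.pkl','wb'));o=ctrl.get_obs();print(o['ee_pos'],o['eef_rot'],o['force'],o['grip_width'])
g=cv2.cvtColor(c['pixels'],cv2.COLOR_BGR2GRAY);p=proj(c,o['ee_pos']-[0,0,.092]);print(p,proj(c,[.5065,-.0433,.061]));u,v=map(int,p)
hsv=cv2.cvtColor(c['pixels'],cv2.COLOR_BGR2HSV)
print(g[v-6:v+22:2,u-14:u+14])
E
```

```text
time_s: 10.4
ee_pos: [0.4826, -0.302, 0.208]
eef_rot: [3.139, -0.003, 0.136]
force: [0.4, 0.0, 0.2]
grip_width: 0.0114
grip_force: 30.0
time_s: 11.4
ee_pos: [0.5063, -0.044, 0.2044]
eef_rot: [3.142, 0.001, 0.137]
force: [-0.1, -1.0, 0.2]
grip_width: 0.0113
grip_force: 30.0
[ 0.5063 -0.0445  0.2044] [3.1415 0.0006 0.1355] [ 0.1008  1.0174 -0.1147] 0.011459906502127946
(np.float64(321.8778118408354), np.float64(204.35632549062302)) (np.float64(320.4180419936746), np.float64(187.78734172344838))
[[ 88  88  89  87  86  88  85  86  82  78  73 109 157 119  68  96 146 157
  158 165 168 176 177 181 150  75  80  81]
 [ 81  85  87  89  88  88  87  88  87  86  86  86  86  86  85  85  86  82
   79  74  72  74  75  77  82  83  81  80]
 [ 81  82  79  79  80  82  84  88  88  88  88  86  88  88  87  85  87  83
   85  85  85  86  86  85  87  86  85  87]
 [ 83  82  82  82  82  80  79  75  79  80  81  77  75  77  78  81  88  87
   87  86  86  85  84  85  83  87  86  86]
 [ 87  87  85  85  84  85  83  82  82  83  80  72  78  80  75  80  90  87
   87  87  87  87  86  86  86  85  85  83]
 [ 92  92  93  91
[... 336 characters left out ...]
 38  42  27  18  24  42  64  68  36  26   0   1  12  20  18   6   0  12
   60  91  91  85  84  81  83  80  79  83]
 [ 58  58  53  54  53  42  19  18  68 103  88  66  66  54  88 100  85  97
   56  16  29  74  91  90  87  85  82  81]
 [ 91  88  72  57  36  37  88  98  95  82  52  39   0   4  21  20  47  88
   92 105  92  53  90  90  89  89  90  90]
 [ 95  81  63  53  68 103  87  10   1   6   8   7   6   8   9   5   6   4
    0  40  82  67  69  91  91  93  89  88]
 [ 99  65  39  53  76  37   0   6  10   8   7   9   9   8   8   7   8   5
    4   6   0  57 101  46  18  51  81  92]
 [ 70  42  38  54  44   0   7   8  11  10   8   9  10  11   6   8   9   7
    9  10   7   2  43  73  22  15  36  86]]
```

Shank hangs upright at column about 320.5, over the hole within 1 mm. Lowering in stages.

```bash
python3 shift.py '[[0,-0.0007,0.025,0,0,0],[0,0,0.025,0,0,0],[0,0,0.01,0,0,0],[0,0,0.01,0,0,0],[0,0,0,0,0,0]]'; python3 shift.py '[[0,0,0.006,0,0,0],[0,0,0.006,0,0,0],[0,0,0.006,0,0,0],[0,0,0,0,0,0]]'
```

```text
time_s: 11.95
ee_pos: [0.5061, -0.0435, 0.1341]
eef_rot: [-3.141, 0.001, 0.135]
force: [-0.7, 1.0, 0.1]
grip_width: 0.0112
grip_force: 30.0
time_s: 12.35
ee_pos: [0.506, -0.043, 0.116]
eef_rot: [-3.141, 0.001, 0.136]
force: [0.5, -0.8, -1.0]
grip_width: 0.0111
grip_force: 30.0
```

```bash
python3 shift.py '[[0,0,0.003,0,0,0],[0,0,0.003,0,0,0],[0,0,0.003,0,0,0],[0,0,0,0,0,0]]'
```

```text
time_s: 12.75
ee_pos: [0.5062, -0.0431, 0.1074]
eef_rot: [3.142, 0.0, 0.136]
force: [-0.5, -1.2, -0.7]
grip_width: 0.0116
grip_force: 30.0
```

```bash
python3 shift.py '[[0,0,0.002,0,0,0],[0,0,0.0015,0,0,0],[0,0,0,0,0,0]]';  python3 shift.py '[[0,0,0.001,0,0,0],[0,0,0,0,0,0]]'
```

```text
time_s: 13.05
ee_pos: [0.5063, -0.0431, 0.1041]
eef_rot: [3.141, 0.0, 0.136]
force: [0.1, -1.5, -1.4]
grip_width: 0.0114
grip_force: 30.0
time_s: 13.25
ee_pos: [0.5064, -0.0431, 0.1032]
eef_rot: [3.141, -0.0, 0.136]
force: [-0.4, -1.9, -0.5]
grip_width: 0.0116
grip_force: 30.0
```

```bash
python3 shift.py '[[0,0,0,0,0,0],[0,0,0,0,0,0],[0,0,0,0,0,0],[0,0,0,0,0,0],[0,0,-0.03,0,0,0],[0,0,-0.03,0,0,0],[0,0,-0.03,0,0,0]]' 0.05; python3 shift.py '[[-0.02,-0.03,0,0,0,0.045],[-0.02,-0.04,0,0,0,0.045],[-0.01,-0.04,0,0,0,0.045],[0,-0.04,0,0,0,0],[0,0,0,0,0,0],[0,0,0,0,0,0]]' 0.094
python3 - <<'E'
from m import *
c=grab('wrist','w9.png');pickle.dump(c,open('w9.pkl','wb'));o=ctrl.get_obs();print(o['ee_pos'],o['eef_rot'],o['force'],o['grip_width'])
E
```

```text
time_s: 13.95
ee_pos: [0.5062, -0.0429, 0.1943]
eef_rot: [-3.141, 0.0, 0.136]
force: [0.1, 0.7, 0.2]
grip_width: 0.05
grip_force: 0.0
time_s: 14.55
ee_pos: [0.447, 0.1019, 0.1932]
eef_rot: [3.142, 0.0, 0.003]
force: [0.4, -0.8, 0.4]
grip_width: 0.0931
grip_force: 0.0
[0.4471 0.1012 0.1932] [3.1415 0.0002 0.0013] [-0.2796  0.4467 -0.1249] 0.09361101698072846
```

View pics/w9.png

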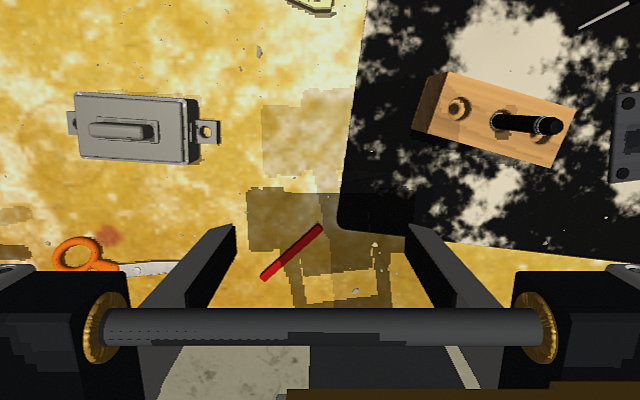

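The probe stands in its hole again at (520,122). Ring and cap lie at about (137,127) with lug holes at (208,131) and (72,122). I'll turn the tool a quarter for the second view.

```bash
python3 shift.py '[[0.02,-0.04,0,0,0,0],[0.02,-0.04,0,0,0,0]]'; python3 shift.py '[[0,0,0,0,0,-0.15],[0,0,0,0,0,-0.15],[0,0,0,0,0,-0.15],[0,0,0,0,0,-0.15],[0,0,0,0,0,-0.15],[0,0,0,0,0,-0.15],[0,0,0,0,0,-0.15],[0,0,0,0,0,-0.15],[0,0,0,0,0,-0.15],[0,0,0,0,0,-0.15]]' 
python3 shift.py '[[0,0,0,0,0,0],[0,0,0,0,0,0]]'
python3 - <<'E'
from m import *
b=grab('wrist','w10.png');pickle.dump(b,open('w10.pkl','wb'));o=ctrl.get_obs();print(o['ee_pos'],o['eef_rot'])
a=pickle.load(open('w9.pkl','rb'))
for n,c in (('a',a),('b',b)):
    hsv=cv2.cvtColor(c['pixels'],cv2.COLOR_BGR2HSV)
    u,v=map(int,proj(c,[.492,.264,.03]));print(u,v)
    m=((hsv[...,1]<45)&(hsv[...,2]>60)&(hsv[...,2]<235)).astype(np.uint8)
    w=np.zeros_like(m);w[max(0,v-110):v+110,max(0,u-110):u+110]=1
    m=cv2.morphologyEx(m*w,cv2.MORPH_OPEN,np.ones((3,3)))
    cs,_=cv2.findContours(m,0,2);k=max(cs,key=cv2.contourArea)
    print(n,cv2.contourArea(k),cv2.minAreaRect(k),cv2.boundingRect(k))
    g=c['pixels'].copy();cv2.drawContours(g,[k],-1,(0,0,255),1)
    x,y=max(0,u-100),max(0,v-100);cv2.imwrite('pics/rc_%s.png'%n,cv2.resize(g[y:y+200,x:x+200],None,fx=2,fy=2,interpolation=cv2.INTER_CUBIC));print(x,y)
A,B=cv2.imread('pics/rc_a.png'),cv2.imread('pics/rc_b.png')
f=lambda q:cv2.copyMakeBorder(q,0,400-q.shape[0],0,400-q.shape[1],0)
cv2.imwrite('pics/rc.png',np.hstack([f(A),f(B)]))
E
```

```text
time_s: 14.8
ee_pos: [0.4881, 0.1809, 0.1936]
eef_rot: [-3.142, -0.001, -0.003]
force: [0.9, 0.1, 0.3]
grip_width: 0.0941
grip_force: 0.0
time_s: 15.8
ee_pos: [0.4874, 0.1801, 0.1931]
eef_rot: [-3.141, 0.0, 1.505]
force: [-0.7, 1.0, -0.0]
grip_width: 0.0941
grip_force: 0.0
time_s: 16.0
ee_pos: [0.4873, 0.1807, 0.1932]
eef_rot: [-3.141, 0.0, 1.495]
force: [0.7, -1.1, 0.7]
grip_width: 0.0941
grip_force: 0.0
[0.4872 0.1809 0.1932] [-3.1415  0.0001  1.4955]
144 134
a 7329.0 ((128.1070556640625, 127.6917724609375), (123.99745178222656, 66.31563568115234), 3.7313966751098633) (67, 92, 122, 73)
44 34
317 91
b 8734.5 ((322.0, 78.0), (156.0, 70.0), 90.0) (287, 0, 71, 157)
217 0
```

View pics/rc.png

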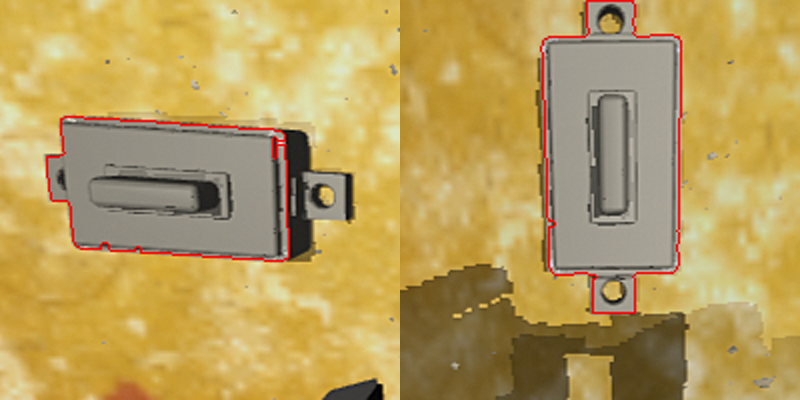

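Both views show the ring cleanly: in b, lug holes at (322.5,9) and (324,145.5), rib centre (324,77.5), frame corners (288.5,19) to (356,135). In a, the right lug hole is at (206,131.5) and the rib centre at (120.5,130).

```bash
python3 - <<'E'
from m import *
a,b=[pickle.load(open(f'w{i}.pkl','rb')) for i in (9,10)]
print('lugR',tri(ray(a,206,131.5),ray(b,324,145.5)));print('rib',tri(ray(a,120.5,130),ray(b,324,77.5)))
L=onz(b,322.5,9,.012);R=onz(b,324,145.5,.012);print(L,R,np.linalg.norm(L-R),(L+R)/2, 'yaw',-np.arctan2((L-R)[0],(L-R)[1]))
q=[(288.5,19),(357.5,18),(356,135),(292,137)]
print(cv2.minAreaRect(np.float32([onz(b,*p,.03)[:2]*1000 for p in q])))
print('rib b',onz(b,324,77.5,.056),'a',onz(a,120.5,130,.056))
o=ctrl.get_obs();p=o['ee_pos'];yaw=o['eef_rot'][2];print(p,yaw)
E
```

```text
lugR (array([0.4939, 0.2138, 0.0104]), np.float64(0.0006000131609180122))
rib (array([0.498 , 0.2742, 0.0497]), np.float64(0.0004698365107854763))
[0.5018 0.3346 0.012 ] [0.4942 0.214  0.012 ] 0.12082660197666745 [0.498  0.2743 0.012 ] yaw -0.06291146794297264
((497.88690185546875, 273.65478515625), (98.9933090209961, 58.651123046875), 86.33484649658203)
rib b [0.4981 0.2738 0.056 ] a [0.4982 0.2706 0.056 ]
[0.4872 0.1809 0.1932] 1.4955166293504085
```

Ring centre (0.498,0.274), yaw −0.063; lug spacing 120.8 mm and lug top z 0.010 check out. Moving over it and down.

```bash
python3 shift.py '[[0.03,0.0025,0,0,0,-0.012],[0.04,0.0024,0,0,0,0],[0.0236,0,0.02,0,0,0],[0,0,0.04,0,0,0],[0,0,0.04,0,0,0],[0,0,0.03,0,0,0],[0,0,0.02,0,0,0],[0,0,0.013,0,0,0],[0,0,0,0,0,0],[0,0,0,0,0,0]]' 0.094
```

```text
time_s: 17.05
ee_pos: [0.4982, 0.2747, 0.0311]
eef_rot: [3.141, -0.0, 1.512]
force: [-0.2, -0.6, -0.0]
grip_width: 0.0942
grip_force: 0.0
```

```bash
python3 shift.py '[[0,0,0.0055,0,0,0.004],[0,0,0,0,0,0],[0,0,0,0,0,0],[0,0,0,0,0,0],[0,0,0,0,0,0],[0,0,0,0,0,0]]' 0.05 30; python3 shift.py '[[0,0,0,0,0,0],[0,0,0,0,0,0]]'
```

```text
time_s: 17.65
ee_pos: [0.4977, 0.2747, 0.025]
eef_rot: [3.141, -0.0, 1.509]
force: [-1.7, -0.8, 3.2]
grip_width: 0.06
grip_force: 30.0
time_s: 17.85
ee_pos: [0.4977, 0.2747, 0.025]
eef_rot: [3.142, -0.0, 1.509]
force: [-3.0, -0.2, 4.7]
grip_width: 0.0599
grip_force: 30.0
```

Ring gripped at 60.0 mm. Lifting to clear the probe's top.

```bash
python3 shift.py '[[0,0,-0.005,0,0,0],[0,0,-0.015,0,0,0],[0,0,-0.025,0,0,0],[0,0,-0.03,0,0,0],[0,0,-0.03,0,0,0],[0,0,-0.03,0,0,0],[0,0,-0.03,0,0,0],[0,0,-0.015,0,0,0],[0,0,0,0,0,0]]' 0.05 40
python3 - <<'E'
from m import *
o=ctrl.get_obs();print(o)
c=grab('wrist','w11.png');pickle.dump(c,open('w11.pkl','wb'))
E
```

```text
time_s: 18.75
ee_pos: [0.4983, 0.2749, 0.2078]
eef_rot: [3.138, -0.002, 1.509]
force: [0.6, -0.8, -4.9]
grip_width: 0.0601
grip_force: 40.0
{'time_s': 18.75, 'qpos': array([ 0.4398,  0.3559,  1.4936, -0.    ,  1.2877,  0.5018]), 'joint_vel': array([-0.0002,  0.043 ,  0.0515, -0.0006, -0.0442,  0.0001]), 'tau': array([  0.0012, -59.38  , -37.6501,   0.0633,   0.6599,  -0.0007]), 'ee_pos': array([0.4983, 0.2749, 0.2078]), 'eef_rot': array([ 3.1377, -0.0021,  1.5088]), 'force': array([ 0.5773, -0.8118, -4.8772]), 'moment': array([-0.0406, -0.0438,  0.0039]), 'grip_force': 39.99855637550354, 'grip_width': 0.06012706675160383}
```

```bash
python3 shift.py '[[-0.015,0.001,0,0,0,0],[-0.025,0.0016,0,0,0,0],[-0.032,0.0019,0,0,0,0],[-0.032,0.0019,0,0,0,0],[-0.032,0.0019,0,0,0,0],[-0.032,0.0019,0,0,0,0],[-0.032,0.0019,0,0,0,0],[-0.032,0.0019,0,0,0,0],[-0.032,0.0019,0,0,0,0],[-0.032,0.0019,0,0,0,0]]'; python3 shift.py '[[-0.032,0.0019,0,0,0,0],[-0.032,0.0019,0,0,0,0],[-0.032,0.0019,0,0,0,0],[-0.032,0.0019,0,0,0,0],[-0.032,0.0019,0,0,0,0],[-0.032,0.0019,0,0,0,0],[-0.025,0.0016,0,0,0,0],[-0.0144,0.001,0,0,0,0],[0,0,0,0,0,-0.1],[0,0,0,0,0,-0.097]]'; python3 shift.py '[[0,0,0.02,0,0,0],[0,0,0.03,0,0,0],[0,0,0.02,0,0,0],[0,0,0,0,0,0],[0,0,0,0,0,0]]'
python3 - <<'E'
from m import *
o=ctrl.get_obs();print(o['ee_pos'],o['eef_rot'],o['grip_width'])
c=grab('wrist','w12.png');pickle.dump(c,open('w12.pkl','wb'))
c=grab('top','t12.png');pickle.dump(c,open('t12.pkl','wb'))
for z in(.05,):print(proj(pickle.load(open('w12.pkl','rb')),[.4889,-.2033,.053]))
E
```

```text
time_s: 19.8
ee_pos: [0.4961, -0.0238, 0.2036]
eef_rot: [-3.14, 0.0, 1.508]
force: [0.5, 0.2, -4.3]
grip_width: 0.06
grip_force: 40.0
time_s: 20.8
ee_pos: [0.496, -0.254, 0.2037]
eef_rot: [-3.14, -0.001, 1.709]
force: [-0.5, 0.2, -5.0]
grip_width: 0.0599
grip_force: 40.0
time_s: 21.3
ee_pos: [0.4966, -0.2536, 0.135]
eef_rot: [-3.141, -0.0, 1.706]
force: [0.0, 0.0, -3.9]
grip_width: 0.0599
grip_force: 40.0
[ 0.4966 -0.2536  0.135 ] [-3.1412 -0.0004  1.7059] 0.05985183498368565
(np.float64(317.73498793224803), np.float64(137.06878384520263))
```

```bash
python3 shift.py '[[-0.0091,-0.0008,0.01,0,0,0],[0,0,0.02,0,0,0],[0,0,0,0,0,0],[0,0,0,0,0,0]]'
python3 - <<'E'
from m import *
o=ctrl.get_obs();p=o['ee_pos'];print(p,o['eef_rot'])
c=grab('wrist','w13.png');pickle.dump(c,open('w13.pkl','wb'))
y=o['eef_rot'][2];X=np.array([np.cos(y),np.sin(y),0])
l=p+.06*X;l[2]=p[2]-.025+.012;u,v=map(int,proj(c,l));print(l,proj(c,l),'pin',proj(c,[.4889,-.2033,.053]))
g=cv2.cvtColor(c['pixels'],cv2.COLOR_BGR2GRAY)
print('cols',u-22,'rows',v-24)
np.set_printoptions(linewidth=250)
print(g[v-24:v+30:2,u-22:u+24:1])
E
```

```text
time_s: 21.8
ee_pos: [0.4972, -0.2632, 0.1049]
eef_rot: [-3.141, -0.0, 1.706]
force: [0.5, 0.0, -3.5]
grip_width: 0.0593
grip_force: 40.0
[ 0.4972 -0.2632  0.1049] [-3.1413 -0.0002  1.7057]
[ 0.4891 -0.2037  0.0919] (np.float64(318.4962739778669), np.float64(131.32770209147068)) pin (np.float64(318.5647406615028), np.float64(125.58100799152635))
cols 296 rows 107
[[103 103 101 ... 120 118 119]
 [ 37  32  27 ... 110 107 109]
 [ 35 142 244 ... 254 254 254]
 ...
 [ 57  53  54 ... 124  21  31]
 [ 57  57  56 ...  61  50  55]
 [ 55  57  54 ...  48  50  49]]
```

```bash
python3 - <<'E'
from m import *
c=pickle.load(open('w13.pkl','rb'))
g=cv2.cvtColor(c['pixels'],cv2.COLOR_BGR2GRAY)
for r in range(104,160): print(r,''.join(' .:-=+*#%@'[min(9,x//26)] for x in g[r,285:355]))
E
```

```text
104 -----==------------===================================================
105 -----==-----------------==============================================
106 -----==-----------------------==-:====================================
107 ------==--------....:--------===-:::::::-=============================
108 --=-..:=---=----..-==========-:::-++++++++++++++++=-==================
109 -==-..........:-.-***********+::::::----+%#####%%%*=-=================
110 --=-........:-::::---:---++++=------=====-=*******+===================
111 -...........+@%%%%%%%%%%%%%%%%%%%%@@@@@@@@@@@@@@@@@@@@@@@@@===========
112 -...........+%%%%%%%%%%%%%%%%%%%%%%%%%@@@@@@@@@@@@@@@@@@@@%===========
113 -...........+%%%#%%%%%%%%%%%%%%%%%%%%%%@@@@@@@@@@@@@@@@@@@%===========
114 -...........+%%%%%%%%%%%%%%%%%%%%%%%%%%@@@@@@@@@@@@@@@@@@@%===========
115 -...........+%%#%%%#%%%%%%%%%%%%%%%%%%%@@@@@@@@@@@@@@@@@@@%===========
116 -...........+%%#%%%%%%%%%%%%%%%%%%%%%%%@@@@@@@@@@@@@@@@@@@%===========
117 -.....:.....+%%%%%%%%%%%%%%%%%%%%%%%%%%%%%%@@@@@@@@@@@@@@@%===========
118 ............+%%#%%%%%%%%%%%%%%%%%%%%%%%%%%%@@@
[... 2399 characters left out ...]
--:+%%%%%%%%#+-----------
151 ------------------::::::::.....-=========:::::::-===+#%%%#+:---------:
152 ...:.....:..:----:........................:::::......=%%%#=..::::::::.
153 :::::::::::::----:::......:.......:::..:::::::::.....:*%%#=.::::::::::
154 :::::::::::::----.::--:----:::::::::::::::::-:--::::::+%%#=.::::::::::
155 ::::::::::::::..:--+**********************************= ...:::::::::::
156 :::::::::::::::::-+%%##%%%%%%%##%%%%%%%%%%%%%#-*%%%%%%+:.:::::::::::::
157 :::::::::::::::::----:+###################%%%#--------:.::::::::::::::
158 :::::::::::::::::-----:::::::=###############*:-------:.::::::::::::::
159 :::::::::::::::::...........................................:......:.:
```

The text plot shows the lug hole's rim centred at (320,133.8) and the left pin's top inside it at (317.6,126.3). Converting both.

```bash
python3 - <<'E'
from m import *
c=pickle.load(open('w13.pkl','rb'))
h=onz(c,320,133.8,.0919);p=onz(c,317.6,126.3,.053);print(h,p)
y=1.7057;X=np.array([np.cos(y),np.sin(y)]);Y=np.array([np.sin(y),-np.cos(y)])
d=(p-h)[:2];print('pin-hole along tool x,y',d@X,d@Y)
E
```

```text
[ 0.49   -0.2048  0.0919] [ 0.4884 -0.2038  0.053 ]
pin-hole along tool x,y 0.00121523012693039 -0.0014420144978362
```

```bash
python3 shift.py '[[0.0008,-0.0007,0.012,0,0,0],[0,0,0.011,0,0,0],[0,0,0,0,0,0],[0,0,0,0,0,0]]'
python3 - <<'E'
from m import *
o=ctrl.get_obs();p=o['ee_pos'];print(p,o['eef_rot'])
c=grab('wrist','w14.png');pickle.dump(c,open('w14.pkl','wb'))
g=cv2.cvtColor(c['pixels'],cv2.COLOR_BGR2GRAY)
for r in range(108,152): print(r,''.join(' .:-=+*#%@'[min(9,x//26)] for x in g[r,295:345]))
E
```

```text
time_s: 22.25
ee_pos: [0.4963, -0.2621, 0.0814]
eef_rot: [-3.141, -0.001, 1.706]
force: [0.2, 0.8, -3.4]
grip_width: 0.06
grip_force: 40.0
[ 0.4963 -0.2621  0.0814] [-3.141  -0.0005  1.7058]
108 :=------======-=-===-..-==========================
109 ...... :-------------.........:===================
110 ..:--::::::::::------::---------------============
111 .:*@@@@%%@%@@%%%@%%@@@@@@@@@@@@@@@@@@@@@@@@@@@@@@=
112 ..+%%%%%%%%%%%%%%%%%%%%%%%%%%@@@@@@@@@@@@@@@@@@@@-
113 ..+%%%%%%%%%%%%%%%%%%%%%%%%%%@@@@@@@@@@@@@@@@@@@%-
114 ..+%%%%%%%%%%%%%%%%%%%%%%%%%%@@@@@@@@@@@@@@@@@@@%-
115 ..+%%%%%%%%%%%%%%%%%%%%%%%%%%@@@@@@@@@@@@@@@@@@@%-
116 ..+%%%%%%%%%%%%%%%%%%%%%%%%%%%%%%%@@@@@@@@@@@@@@%-
117 ..+%%%%%%%%%%%%%%%%%%%%%%%%%%%%%%%%%%@@@@@@@@@@@%-
118 ..+%%%%%%%%%%%%%%%%%%%%%%%%%%%%%%%%%@@@@@@@@@@@@%-
119 ..+%%%%%%%%%%%%%%%%%%%%%%%%%%%%%%%%%@@@@@@@@@@@@%-
120 ..+%%%%%%%%%%%%%%%%%%%%%####%%%%%%%%@@@@@@@@@@@@%-
121 ..+%%%%%%%%%%%%%%%%%#*=======+#%%%%%@@@@@@@@@@@@%-
122 ..+%%%%%%%%%%%%%%%#+==+=========*%%%@@@@@@@@@@@@%-
123 ..+%%%%%%%%%%%%%%*++=---------===*#%@@@@@@@@@@@@%-
124 ..+%%%%%%%%%%%%#+=+++---=
[... 810 characters left out ...]
#%#*+=.::::::----------:.-=*%%%%%%%%%%*-
140 ..-#%####%%%%#*+-::-------------:.:-+#%%%%%%%%%#+:
141 :.-#%%#####%%%#++-:::----------:.::-*%%%%%%%%%%%=.
142 :.=#%######%%%#*++-...:-----::..:--+#%%%%%%%%%%#=.
143 :.:*%######%%%%#*++-:..........:===#%%%%%%%%%%%#=.
144 :.-*%########%%%#*++=-:::::::::-++#%%%%%%%%%%%%#=.
145 :.-*%##########%%#*++++==-==+=-++#%%%%%%%%%%%%%#=.
146 ::-*%######%#%%%%%%#*+++++++++*#%%%%%%%%%%%%%%%#=:
147 --=#%%%%###%#%#%%%%%%%#****#*#%%%%%%%%%%%%%%%%%#+-
148 --=*%%%%%%%%%%%%%%%%%%%%%%%%%%%%%%%%%%%%%%%%%%%#+-
149 ----:::+%%%%%%%%%%%%%%%%%%%%%%%%#::::+%%%%%%%%%#+-
150 ---------::::::+%%%%%%%%%%%%%%%%#:----::+%%%%%%#+-
151 --------::::::::::.:..-==========:::::::-=+#%%%#+:
```

```bash
python3 - <<'E'
from m import *
c=pickle.load(open('w14.pkl','rb'))
h=onz(c,320,133.8,.0684);p=onz(c,320,130.7,.053)
y=1.7058;X=np.array([np.cos(y),np.sin(y)]);Y=np.array([np.sin(y),-np.cos(y)])
d=(p-h)[:2];print(h,p,'pin-hole along tool x,y',d@X,d@Y)
E
```

```text
[ 0.4891 -0.2037  0.0684] [ 0.489  -0.2033  0.053 ] pin-hole along tool x,y 0.00036352509651574577 -1.0056919941257587e-05
```

Hole and pin agree within 0.4 mm. Lowering over the pins, watching the force.

```bash
python3 shift.py '[[0.0003,0,0.004,0,0,0],[0,0,0.004,0,0,0],[0,0,0.003,0,0,0],[0,0,0,0,0,0]]'; python3 shift.py '[[0,0,0.003,0,0,0],[0,0,0.002,0,0,0],[0,0,0,0,0,0]]'
```

```text
time_s: 22.7
ee_pos: [0.4961, -0.2617, 0.0702]
eef_rot: [-3.141, -0.001, 1.706]
force: [-0.1, 0.5, -3.8]
grip_width: 0.0597
grip_force: 40.0
time_s: 23.0
ee_pos: [0.4962, -0.2618, 0.0654]
eef_rot: [-3.141, -0.0, 1.706]
force: [-0.5, 0.4, -5.1]
grip_width: 0.0597
grip_force: 40.0
```

```bash
python3 shift.py '[[0,0,0.0015,0,0,0],[0,0,0,0,0,0]]';python3 shift.py '[[0,0,0.001,0,0,0],[0,0,0,0,0,0]]'
```

```text
time_s: 23.2
ee_pos: [0.4963, -0.2618, 0.0641]
eef_rot: [-3.141, -0.0, 1.706]
force: [0.5, 0.0, -4.3]
grip_width: 0.0596
grip_force: 40.0
time_s: 23.4
ee_pos: [0.4963, -0.2618, 0.0632]
eef_rot: [-3.141, -0.0, 1.706]
force: [0.1, 0.3, -3.4]
grip_width: 0.0598
grip_force: 40.0
```

```bash
for i in 1; do python3 shift.py '[[0,0,0.001,0,0,0],[0,0,0,0,0,0]]'; done; python3 shift.py '[[0,0,0.001,0,0,0],[0,0,0,0,0,0]]'; python3 shift.py '[[0,0,0.0007,0,0,0],[0,0,0,0,0,0]]'
```

```text
time_s: 23.6
ee_pos: [0.4964, -0.2619, 0.0624]
eef_rot: [3.141, 0.0, 1.706]
force: [-0.1, 0.2, -4.2]
grip_width: 0.0599
grip_force: 40.0
time_s: 23.8
ee_pos: [0.4964, -0.2619, 0.0623]
eef_rot: [3.141, 0.0, 1.706]
force: [-5.2, 3.2, 9.4]
grip_width: 0.0596
grip_force: 40.0
time_s: 24.0
ee_pos: [0.4965, -0.2619, 0.0623]
eef_rot: [3.141, 0.0, 1.706]
force: [-7.5, 4.5, 17.2]
grip_width: 0.0596
grip_force: 40.0
```

Metal to metal at TCP z 0.0623, where expected, with force building to 17 N. Easing off the push and letting go.

```bash
python3 shift.py '[[0,0,-0.0015,0,0,0],[0,0,0,0,0,0]]'; python3 shift.py '[[0,0,0,0,0,0],[0,0,0,0,0,0],[0,0,0,0,0,0],[0,0,0,0,0,0]]' 0.074; python3 shift.py '[[0,0,-0.02,0,0,0],[0,0,-0.03,0,0,0],[0,0,-0.03,0,0,0],[0,0,0,0,0,0],[0,0,0,0,0,0]]'
python3 - <<'E'
from m import *
o=ctrl.get_obs();p=o['ee_pos'];print(p,o['eef_rot'],o['force'],o['grip_width'])
c=grab('wrist','w15.png');pickle.dump(c,open('w15.pkl','wb'));t=grab('top')
cv2.imwrite('pics/t15.png',t['pixels'])
print(proj(c,[.497,-.2627,.095]),proj(c,[.497,-.2627,.073]))
g=cv2.cvtColor(c['pixels'],cv2.COLOR_BGR2GRAY)
for r in range(80,310,3): print(r,''.join(' .:-=+*#%@'[min(9,x//26)] for x in g[r,240:400:2]))
E
```

```text
time_s: 24.2
ee_pos: [0.4965, -0.2619, 0.0623]
eef_rot: [3.141, 0.0, 1.706]
force: [-1.1, 1.8, 4.5]
grip_width: 0.0595
grip_force: 40.0
time_s: 24.6
ee_pos: [0.4964, -0.2619, 0.062]
eef_rot: [3.141, 0.0, 1.706]
force: [0.2, 0.1, -0.1]
grip_width: 0.074
grip_force: 0.0
time_s: 25.1
ee_pos: [0.4964, -0.2619, 0.1422]
eef_rot: [3.141, 0.001, 1.706]
force: [-0.4, -0.5, 0.1]
grip_width: 0.0739
grip_force: 0.0
[ 0.4964 -0.2619  0.1422] [3.1409 0.0005 1.7058] [-0.3883 -0.5283  0.0831] 0.07389313698992987
(np.float64(319.68092796394893), np.float64(225.64794027854236)) (np.float64(319.6936165278232), np.float64(214.77770499376172))
80      .  .. .  ..        ............ :-==.:....--:=+-............:-==+=+*#*+:...
83         ..    ..         ............-*###=-...-:.:-:...........--=*#**#%##=:..:
86                  ..      ...:.....=##*%%###+.....................:-***#%%%%#*-.:
89                .-:        .......:=#%@@%****=:.......................+*#*+++-...
92    .         ..-**-::...  .:..::..+%@@@*=***#*-..... ................::--.......
95    ..      .:-++**=**:..:--=---=--+%@@*=+++*%*
[... 5287 characters left out ...]
    ............
284 *%%%%%%%%%%%%%%@%%%%%%%%%%%%%@@@%%****+=-==****=.           ..     ... ........:
287 @%%%%%%%%%%@@@%%%%@%%%%%%%%%%%%%%%*************#%%@@#-.       .  ...............
290 %%%%%%%@@@@@@@@@%%@%%%%%%%%%%%%%%%*************%@%%%%%%%%%#-:    ...............
293 %%%%%%@@@@@@@@@@%%%%%%%%%%%%%%%%%%%%%%@@@@@@@@@@@@%#######%#%%%@@+-:   . .. ....
296 %%%%%%%@@@@@@@@@%%%%%%%%%%##%%#%%%%%%%%%%%@@@%@@@@%%%########%%@%%@@@@@#=.      
299 %%%%%%%%@@@@@@@@%%%%%%%%##########%%%%%%%%%%%%%%%%%%%%%%#%%#%%%%%%%%%%%%%%%%@#=:
302 %%%%%%%%@@@@@@%%%%%%%%%%%#####%#####%%%%%%%%%%%%%%%%%%%%%%%%%%%%%%%%%%%%%%%%%%%%
305 @%@@@@@@@@@@%%%%%%%%##########%%####%%%##%%%%%%%%%%%%%%%%%%%===*%%%%%%%%%%%%%%%%
308
```

The plot shows ring seated with both pins standing through the lug holes ((320,123) and (319,281)), cap in place, rib centred at about column 322. Lowering onto the rib.

```bash
python3 shift.py '[[0,0,0.01,0,0,0],[0,0,0.01,0,0,0],[0,0,0.01,0,0,0],[0,0,0.008,0,0,0],[0,0,0.005,0,0,0],[0,0,0,0,0,0],[0,0,0,0,0,0]]' 0.04; python3 shift.py '[[0,0,0,0,0,0],[0,0,0,0,0,0],[0,0,0,0,0,0],[0,0,0,0,0,0]]' 0.0 25
```

```text
time_s: 25.9
ee_pos: [0.4964, -0.2619, 0.0992]
eef_rot: [3.141, 0.0, 1.706]
force: [0.7, 0.3, -0.7]
grip_width: 0.0399
grip_force: 0.0
time_s: 26.3
ee_pos: [0.4964, -0.2619, 0.0992]
eef_rot: [3.141, 0.0, 1.706]
force: [0.6, 0.5, 1.6]
grip_width: 0.0115
grip_force: 25.2
```

```bash
python3 shift.py '[[0,0,-0.003,0,0,0],[0,0,-0.004,0,0,0],[0,0,-0.005,0,0,0],[0,0,-0.008,0,0,0],[0,0,0,0,0,0]]' 0.0 35; python3 shift.py '[[0,0,-0.015,0,0,0],[0,0,-0.02,0,0,0],[0,0,-0.02,0,0,0],[0,0,-0.015,0,0,0],[0,0,-0.01,0,0,0],[0,0,0,0,0,0],[0,0,0,0,0,0],[0,0,0,0,0,0],[0,0,0,0,0,0],[0,0,0,0,0,0]]'
python3 - <<'E'
from m import *
c=grab('wrist');g=cv2.cvtColor(c['pixels'],cv2.COLOR_BGR2GRAY)
print(proj(c,[.489,-.2033,.053]),proj(c,[.489,-.2033,.049]))
for r in range(60,280,3): print(r,''.join(' .:-=+*#%@'[min(9,x//26)] for x in g[r,240:400:2]))
p=pickle.load(open('w10.pkl','rb'))
E
```

```text
time_s: 26.8
ee_pos: [0.4968, -0.2621, 0.1205]
eef_rot: [3.14, 0.001, 1.706]
force: [-0.0, 0.5, -1.1]
grip_width: 0.0114
grip_force: 35.0
time_s: 27.8
ee_pos: [0.4962, -0.2618, 0.1986]
eef_rot: [-3.141, -0.0, 1.706]
force: [0.7, -0.0, -1.3]
grip_width: 0.0114
grip_force: 35.0
(np.float64(320.098780684858), np.float64(120.81764367107058)) (np.float64(320.1007901660123), np.float64(120.60183279217958))
60                ......... .....:......:=-:=#%*+=-=++:.:...=*=..:==-.........:++++
63          . ..   ...........=-........---:++##****+:. ... .--.-*=.:....... :--.:=
66             ..  . .........:--- ......=-:=#%@%#%*=. :+=::....---=.. .::.. :--.: 
69              ...:: ........ ..........:.-=*%%@@@%*:.-*++#+:.-..:=:..-=:::-==::..
72             ... ..  ...... ....... .::-.:=%#%@@@%#-.:--=%%-....:-:.:==-==+:.....
75              .-::.    ........... ..-.----*#@@@@@@+:---:+#=. .....:=++-:=+:..::=
78               =-.       ...............=**+*%@@@@#++=:. :===.....:+*##+=:-=+++#%
81               .:.       ...............:=.--=+**=-+: ... ..:.:::-===-==---=*#%%*
84               . . .. 
[... 4855 characters left out ...]
--------::   ------------+#+      ..........
258 @@@%%%%%%%%%%%%%%---------------   :--------::   -------------#+  .  .....:.....
261 @@@%%%%%%%%%%%%%@---------------   ::--------:   :------------++   ...... ......
264 %%%%%%%%%%%%@@@@@+-------------:   :---------:   :-------------:  ...... .......
267 %%%%%%%%%%%@@@@@@+-------------:   :--------::   .-------------:-     .........:
270 @@@@@@@@@@@@@@@@@+-------------.   :--------::.   -------------+@@@@@+ .........
273                          .-----   .::-------:::   -----:                        
276                          .-----   .:--------:::   -----:                        
279                          .-----   .::-------:::   :----:
```

The plot shows the cap held square in the gripper, ring still on its pins below, stone visible through the opening. TCP is 99 mm above the grasp, grip 35 N. Handing in.

```bash
python3 -c "
from station import ctrl
print(ctrl.hand_in())"
```

```text
the job is handed in; nothing more can be done
None
```

The job is handed in, with no result printed: the groove was traced end to end, the probe is back in its hole, the upper half sits fully down on the pins, and the cap is held level about 10 cm above the flask.

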